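# Lock the soap dispenser's foot with the long T-key

### The arm

A 6-joint arm with a two-finger parallel gripper is mounted at the origin on the work surface. World frame = base frame: x ahead of the robot, y to its left, z up, the work surface at z = 0. Lengths are in m, angles in rad, forces in N, time in s.
With the tool pointing down it reaches from about 0.35 to 0.775 m from the base axis. Payload 7.3 kg.
Tool frame: the origin (TCP) lies at the very end of the fingers, on their centre line; the grasp point (between the pads) lies 19 mm behind it; z points along the fingers, x is the direction in which the jaws open and shut, and the axes are right-handed (so a half turn about z gives the same grasp; the last joint's range is limited). The gripper opens to 92 mm and grips with 3 to 60 N. Pads are 19 mm wide; open, the fingers measure 130 mm over their backs; the gripper's body (75 mm by 190 mm) begins 47 mm behind the grasp point.
Start: joints at [1.192, 0.342, 1.524, -0, 1.275, -0.146], TCP at [0.121, 0.511, 0.227] pointing down, gripper open.
Joint ranges: [-2.53, 2.53], [-0.77, 2.02], [0.04, 2.7], [-1, 4.14], [0.28, 2.66], [-3.11, 3.11]. Speed limits (rad/s): [2.57, 2.57, 3.14, 3.14, 3.14, 3.14].

### API

Orientations are given as [roll, pitch, yaw] about the fixed x, y, z axes, in that order (R = Rz(yaw) Ry(pitch) Rx(roll)).
In Python, from cell import observe, read_camera, camera_params, hand_in gives the robot as it stands.
- The arm moves only by the tool apply_moves, never from a script. Its argument "increments" is a list of rows, each an object with "grip": the opening, from 0 (shut) to 1 (fully open); "linear": the shift along the world's x, y, z in mm, a list of three; "turn": the turn, a rotation vector about the world's x, y, z in units of 6 degrees (1.0 is 6 degrees), a list of three. A call has 1 to 10 rows; each row is the pose to reach, as a shift and turn from the pose commanded when the call began; what a row does not reach only later rows make up. A row lasts 1/10 s, in which the tool goes at most 50 mm and 8.59 degrees, less where a joint would pass 70% of its speed; a pose out of reach is approached as far as the arm can. A call with a gripper value outside its range is refused whole. The fingers move at their own pace and stop on an object; "grip_force" is the grip in N (left out, the last holds). Time passes only in rows, so rows that repeat a pose let the fingers close. It gives the time, the measured TCP pose, the force and the opening at its end, in the units of the state.
- observe(): the state, without advancing time (a new reading comes with each control period).
- read_camera(name): name is "side" or "top"; returns the picture (384x512x3 uint8, red, green, blue); there is no depth.
- camera_params(name): a dict with "camera_matrix" (3x3 intrinsics, pixels), "world_to_cam" (4x4, takes a point from world to camera coordinates). Camera axes: x right, y up, looking along -z (the intrinsics and any distortion apply to the point x, -y, -z); pixel columns grow to the right and rows downward; lengths in m; the calibration is good to about 2 mm. A picture is of the moment at which its call begins. camera_params takes no time and is no camera call.
- hand_in(): hands the job in, once; it reports no verdict.
The state is a dict: "time": time; "qpos": joint angles; "qvel": joint speeds; "joint_efforts": joint torques, N m; "tool_pos": TCP position; "tool_rot": TCP orientation; "contact_force": force on the tool from outside, world axes, zero at the start; "torque": the same for the moment, N m; "opening": finger opening in m.
Only numpy, scipy, OpenCV 4.12 (cv2) and the standard library are available. Lean on these libraries where they do the work, as an engineer would, in place of code of your own. Each camera call takes 0.05 s, during which the arm holds its last target.

### The job

Two white feet stand on the bathroom board, one carrying the soap dispenser and one carrying the tumbler, each with a long T-handled socket key standing in its tall tube. Lock the soap dispenser's foot: turn its T-key clockwise (seen from above) as far as it will go, about 70 degrees, then let go and leave the key standing in the tube. Leave the tumbler's key as it is.

Things in the scene. Friction and masses are not known exactly. Their poses are not given: they have to be found in the camera images.
- dispenser_key_bar (a point): Centre of the T-bar topping the dispenser's loose steel key (0.25 kg), 206 mm above the board. Bar 70 mm long (key's x), 12 wide (y), 16 tall (z, up), on a 12 mm shaft that runs down a fixed white tube; a guide disc keeps it within 3 degrees of upright. Its socket already sits 14 mm deep on the nut. Tube: 58 mm outside, 42 bore, top at 115 mm, 88 mm from the dispenser's axis (its top at 156 mm).
- dispenser_nut (a joint): Angle (rad) of the square nut at the bottom of the tube that shares a white foot plate (80 x 166 mm) with the white push soap dispenser. 0 at the start, grows clockwise seen from above, hard stop at 1.25 (locked). Turned by the key after up to 7 degrees of play; resists with 0.12 N m and stays where left.
- tumbler_key_bar (a point): The same point on an identical key standing in an identical tube, on the foot plate that carries the open white ceramic tumbler (70 mm across, top 107 mm above the board) in the dispenser's place. To be left alone.
- tumbler_nut (a joint): Angle of the nut in the tumbler's tube, as for the dispenser's; 0 at the start and to stay there.
Mind the look-alikes: they are no part of the job. Leave any orange look-alike of the part that bears tumbler_nut alone.

How it is judged:
At the end, for the whole second after the job is handed in: Dispenser nut at 1.05 rad or more (within 11 degrees of its stop); its key still seated, within 7 degrees of upright, bar centre within 20 mm of its start; tumbler nut turned under 10 degrees and its key's bar within 20 mm of its start (value of joint dispenser_nut above 1.05 rad and distance of each of dispenser_key_bar, tumbler_key_bar from where it was at the start of the episode below 0.02 m and angle between dispenser_key_bar's own z axis and vertical below 0.12 rad and value of joint tumbler_nut below 0.17 rad); the robot touches nothing.
It fails at once if the tumbler's key is pulled, knocked or lifted (20 mm) (distance of tumbler_key_bar from where it was at the start of the episode above 0.02 m).
It fails at once if the tumbler's nut is turned 10 degrees (value of joint tumbler_nut above 0.17 rad).
It also fails if it takes over 32 s, if anything falls off the work surface, if the arm or the gripper's body presses on something with over 40 N, if the wrist force passes 120 N, or if a joint passes its speed limit or range.

## Working session

There is one attempt and no reset: what is moved stays moved. The work goes in short steps, Python scripts to look and compute and a tool call to move; the robot and the scene stay as the last step left them, time stands still between calls to the robot, and variables do not carry over. Pictures are saved under pics/ and viewed, and the job is handed in when it is done.

Besides the shell and the picture viewer there is one more tool, called after "Request:" as name(argument=value, ...) on one line, values as JSON. apply_moves: Moves the arm, as the interface text tells. Its arguments: {"type":"object","properties":{"increments":{"type":"array","items":{"type":"object","properties":{"grip":{"type":"number"},"linear":{"type":"array","items":{"type":"number"}},"turn":{"type":"array","items":{"type":"number"}}}}},"grip_force":{"type":"number"}},"required":["increments"]}

```bash
mkdir -p pics; ls; python3 - <<'E'
from cell import *
import cv2
for n in("side","top"):
    p=camera_params(n);print(n,p)
    cv2.imwrite(f"pics/{n}0.png",cv2.resize(read_camera(n)[:,:,::-1],(768,576),interpolation=cv2.INTER_CUBIC))
    cv2.imwrite(f"pics/{n}0_raw.png",read_camera(n)[:,:,::-1])
print(observe())
E
```

```text
pics
side {'camera_matrix': array([[395.4984402 ,   0.        , 252.32211533],
       [  0.        , 395.4984402 , 192.09302426],
       [  0.        ,   0.        ,   1.        ]]), 'world_to_cam': array([[ 0.99858382, -0.0526743 ,  0.00746851, -0.49779894],
       [ 0.03691881,  0.78718187,  0.6156149 , -0.07600917],
       [-0.03830616, -0.61446735,  0.78801175, -0.8436734 ],
       [ 0.        ,  0.        ,  0.        ,  1.        ]])}
top {'camera_matrix': array([[452.89576646,   0.        , 251.18262431],
       [  0.        , 452.89576646, 198.92385322],
       [  0.        ,   0.        ,   1.        ]]), 'world_to_cam': array([[ 0.02793168, -0.99957747,  0.00804334, -0.05112416],
       [ 0.99384107,  0.0286328 ,  0.10705177, -0.47239608],
       [-0.10723684,  0.00500367,  0.99422091, -1.00296531],
       [ 0.        ,  0.        ,  0.        ,  1.        ]])}
{'time': 0.2, 'qpos': array([ 1.19201061e+00,  3.42458985e-01,  1.52460503e+00,  1.04348777e-05,
        1.27537554e+00, -1.45998004e-01]), 'qvel': array([-0.00056351, -0.00266441, -0.0033436 , -0.00157449,  0.00131624,
        0.00068181]), 'joint_efforts': array([ 6.18190243e-04, -4.31089282e+01, -2.44159305e+01,  7.17719947e-02,
        5.37643244e-02, -1.22168271e-04]), 'tool_pos': array([0.12100931, 0.51065029, 0.22632567]), 'tool_rot': array([-3.14145957e+00,  8.36437623e-04,  1.33800563e+00]), 'contact_force': array([ 0.22523479, -0.62387839,  0.71781121]), 'torque': array([0.03071434, 0.01182475, 0.01670719]), 'opening': 0.09217084895119178}
```

View pics/side0.png

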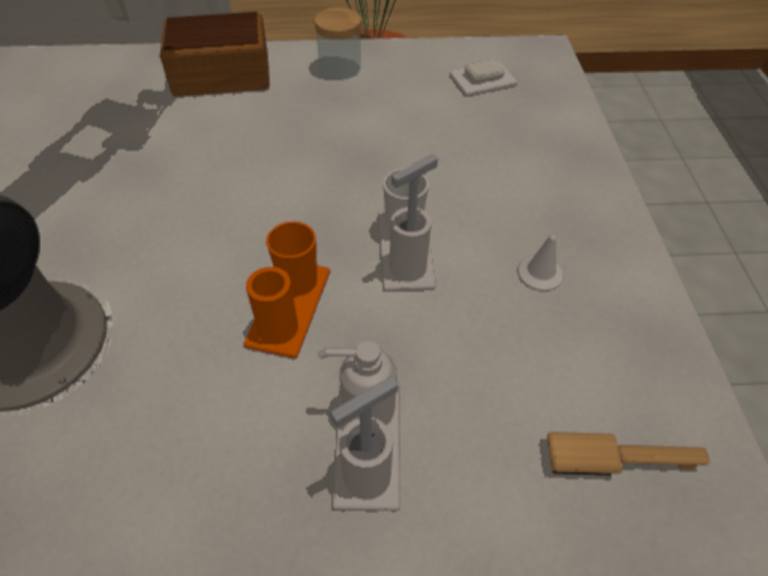

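View pics/top0.png

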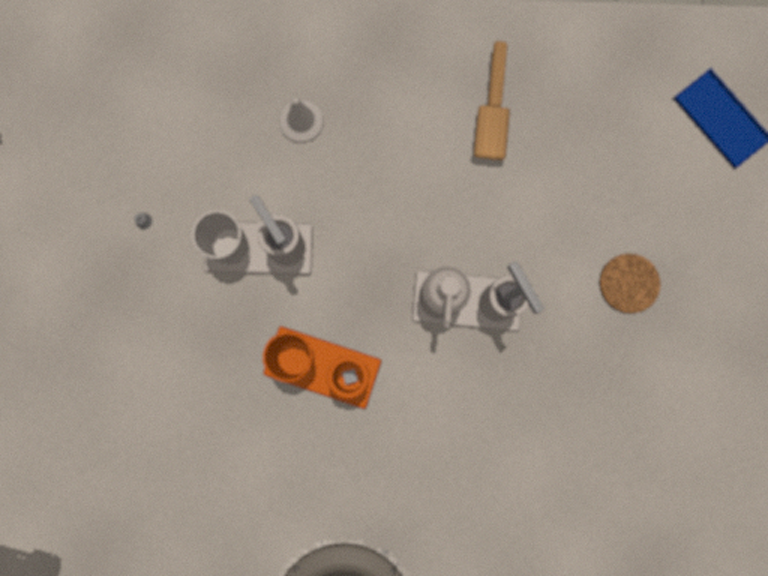

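The tumbler's key bar is at side (415,170) / top (267,220). The dispenser's key bar is at side (365,400) / top (525,288), and its foot carries the bottle with a pump head and spout at top (450,290). The orange foot has no key. The dispenser's key is the target, so I'll check it in a crop.

```bash
python3 - <<'E'
import cv2,numpy as np
t=cv2.imread("pics/top0_raw.png");s=cv2.imread("pics/side0_raw.png")
a=t[160:235,265:375];b=s[220:345,205:285]
a=cv2.resize(a,None,fx=4,fy=4,interpolation=cv2.INTER_CUBIC);b=cv2.resize(b,None,fx=4,fy=4,interpolation=cv2.INTER_CUBIC)
o=np.zeros((500,770,3),np.uint8);o[:a.shape[0],:a.shape[1]]=a;o[:b.shape[0],450:450+b.shape[1]]=b
cv2.imwrite("pics/crop.png",o)
for im,pts in((t,[(350,190),(345,180),(340,197),(300,195),(335,195)]),(s,[(243,267),(255,260),(230,276),(245,285),(245,300)])):
  for p in pts: print(p,im[p[1],p[0]])
E
```

```text
(350, 190) [141 147 151]
(345, 180) [145 150 152]
(340, 197) [60 65 67]
(300, 195) [160 169 182]
(335, 195) [90 90 98]
(243, 267) [118 121 125]
(255, 260) [119 123 126]
(230, 276) [110 113 115]
(245, 285) [73 75 77]
(245, 300) [72 74 76]
```

View pics/crop.png

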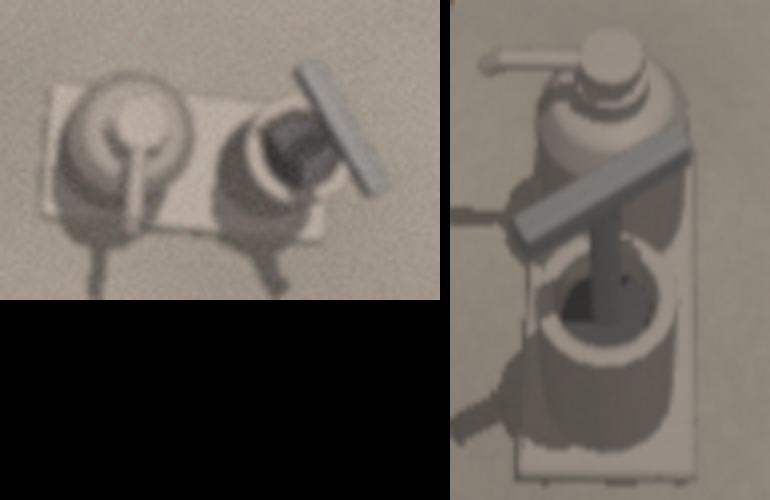

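The crop confirms it: the pump bottle with its spout shares the plate with this key. The bar ends at about crop (308,65) and (378,192), over the tube at its right.

```bash
cat > h.py <<'E'
import cv2,numpy as np
from cell import camera_params
def ray(n,px):
    p=camera_params(n);K=p["camera_matrix"];M=p["world_to_cam"]
    d=np.linalg.inv(K)@[px[0],px[1],1];d=np.array([d[0],-d[1],-d[2]])
    R=M[:3,:3];return -R.T@M[:3,3],R.T@d
def plane(n,px,z):
    o,d=ray(n,px);return o+d*(z-o[2])/d[2]
def tri(a,b):
    (o1,d1),(o2,d2)=ray("top",a),ray("side",b)
    d1/=np.linalg.norm(d1);d2/=np.linalg.norm(d2)
    t=np.linalg.lstsq(np.c_[d1,-d2],o2-o1,rcond=None)[0]
    p,q=o1+d1*t[0],o2+d2*t[1];return (p+q)/2,np.linalg.norm(p-q)
def proj(n,P):
    p=camera_params(n);c=p["world_to_cam"]@np.r_[P,1];u=p["camera_matrix"]@[c[0],-c[1],-c[2]];return u[:2]/u[2]
def bar(im,roi,vmin,dmax=13):
    x0,y0,x1,y1=roi;c=cv2.GaussianBlur(im,(3,3),0)[y0:y1,x0:x1].astype(int)
    m=((c[...,2]-c[...,0]<dmax)&(c[...,2]>vmin)).astype(np.uint8)
    cs,_=cv2.findContours(m,cv2.RETR_EXTERNAL,cv2.CHAIN_APPROX_NONE)
    k=max(cs,key=cv2.contourArea);(cx,cy),wh,a=cv2.minAreaRect(k)
    bx=cv2.boxPoints(((cx,cy),wh,a))+[x0,y0]
    M=cv2.moments(k);return np.array([M['m10']/M['m00']+x0,M['m01']/M['m00']+y0]),bx,wh,m
E
python3 - <<'E'
from h import *
t=cv2.imread("pics/top0_raw.png");s=cv2.imread("pics/side0_raw.png")
def ends(b):
    b=b[:4]; 
    if np.linalg.norm(b[0]-b[1])<np.linalg.norm(b[1]-b[2]): return (b[0]+b[1])/2,(b[2]+b[3])/2
    return (b[1]+b[2])/2,(b[3]+b[0])/2
for nm,rt,rs in(("disp",(325,170,375,215),(215,245,275,290)),("tumb",(160,125,195,165),(255,100,297,125))):
    ct,bt,wt,mt=bar(t,rt,115);cs,bs,ws,ms=bar(s,rs,100)
    print(nm,ct,wt,cs,ws)
    e=[plane("top",p,.214) for p in ends(bt)];print(e,np.linalg.norm(e[0]-e[1]))
    print("mid",(e[0]+e[1])/2,"yaw",np.degrees(np.arctan2(*(e[0]-e[1])[1::-1])))
    f=[plane("side",p,.214) for p in ends(bs)];print("side",(f[0]+f[1])/2,np.linalg.norm(f[0]-f[1]),"yaw",np.degrees(np.arctan2(*(f[0]-f[1])[1::-1])))
    print("tri",tri(ct,cs))
    cv2.imwrite(f"pics/m_{nm}.png",np.hstack([cv2.resize(mt*255,(300,300)),cv2.resize(ms*255,(300,300))]))
    if nm=="disp":
        print("plate corners top px->", [plane("top",p,.0)[:2].round(3) for p in((277,181),(347,186),(345,219),(276,213))])
        print("dispenser head",plane("top",(265+138/4,160+122/4),.156))
E
```

```text
disp [350.46550049 191.0952381 ] (36.49465560913086, 6.982211589813232) [242.59989806 264.94342508] (10.145872116088867, 47.89236068725586)
[array([ 0.50192814, -0.20252379,  0.214     ]), array([ 0.44384968, -0.23702819,  0.214     ])] 0.06755488040089051
mid [ 0.47288891 -0.21977599  0.214     ] yaw 30.714542293740045
side [ 0.47211255 -0.22247021  0.214     ] 0.06864672987841403 yaw 27.041196110658838
tri (array([ 0.47252601, -0.22156004,  0.2116256 ]), np.float64(0.0021489459938780343))
plate corners top px-> [array([ 0.52 , -0.097]), array([ 0.513, -0.261]), array([ 0.436, -0.257]), array([ 0.445, -0.096])]
dispenser head [ 0.47918091 -0.13254899  0.156     ]
tumb [178.48493976 146.48694779] (35.22346115112305, 6.656402111053467) [275.86231884 111.02173913] (7.035989284515381, 32.88248062133789)
[array([0.57752695, 0.12274368, 0.214     ]), array([0.52271854, 0.08366512, 0.214     ])] 0.0673134145716866
mid [0.55012274 0.1032044  0.214     ] yaw 35.488987926139785
side [0.54690614 0.10057534 0.214     ] 0.06936564466986088 yaw 26.980273425920746
tri (array([0.54798973, 0.10227692, 0.2129498 ]), np.float64(0.0008198265964490705))
```

View pics/m_disp.png

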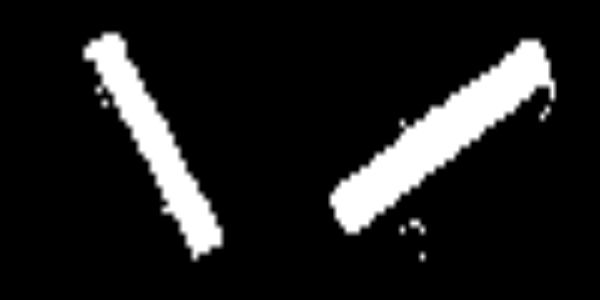

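Bar centre is about (0.473, -0.2205) at height 0.206, and the bar points at about 30 degrees. Measured length is 68 mm against 70 given, and the bar is 88 mm from the dispenser axis as it should be. The grasp yaw is 120 degrees, a turn of +43.3 degrees (7.2 units), after which there is room for the clockwise turn. I'll raise the tool first and go round the tumbler key.

Request:
apply_moves(increments=[{"grip":1,"linear":[0,0,50],"turn":[0,0,0]},{"grip":1,"linear":[20,-20,90],"turn":[0,0,1]},{"grip":1,"linear":[60,-60,90],"turn":[0,0,2]},{"grip":1,"linear":[95,-95,90],"turn":[0,0,3]},{"grip":1,"linear":[130,-130,90],"turn":[0,0,4]},{"grip":1,"linear":[165,-165,90],"turn":[0,0,5]},{"grip":1,"linear":[195,-200,90],"turn":[0,0,6]},{"grip":1,"linear":[220,-240,90],"turn":[0,0,7.2]},{"grip":1,"linear":[240,-285,90],"turn":[0,0,7.2]},{"grip":1,"linear":[260,-330,90],"turn":[0,0,7.2]}])

```text
time: 1.2
tool_pos: [0.3808, 0.1809, 0.3166]
tool_rot: [-3.142, -0.0, 2.093]
contact_force: [0.6, 0.1, -0.3]
opening: 0.0921
```

Request:
apply_moves(increments=[{"grip":1,"linear":[10,-45,0],"turn":[0,0,0]},{"grip":1,"linear":[20,-90,0],"turn":[0,0,0]},{"grip":1,"linear":[30,-135,0],"turn":[0,0,0]},{"grip":1,"linear":[40,-180,0],"turn":[0,0,0]},{"grip":1,"linear":[50,-225,0],"turn":[0,0,0]},{"grip":1,"linear":[60,-270,0],"turn":[0,0,0]},{"grip":1,"linear":[72,-315,-5],"turn":[0,0,0]},{"grip":1,"linear":[82,-360,-10],"turn":[0,0,0]},{"grip":1,"linear":[92,-401,-17],"turn":[0,0,0]},{"grip":1,"linear":[92,-401,-17],"turn":[0,0,0]}])

```text
time: 2.2
tool_pos: [0.4722, -0.2226, 0.2976]
tool_rot: [-3.139, -0.002, 2.087]
contact_force: [-0.4, 0.0, -0.1]
opening: 0.092
```

Request:
apply_moves(increments=[{"grip":1,"linear":[0,0,-30],"turn":[0,0,0]},{"grip":1,"linear":[0,0,-60],"turn":[0,0,0]},{"grip":1,"linear":[0,0,-85],"turn":[0,0,0]},{"grip":1,"linear":[0,0,-105],"turn":[0,0,0]},{"grip":1,"linear":[0,0,-112],"turn":[0,0,0]},{"grip":1,"linear":[0,0,-112],"turn":[0,0,0]},{"grip":1,"linear":[0,0,-112],"turn":[0,0,0]}])

```text
time: 2.9
tool_pos: [0.4728, -0.2184, 0.1888]
tool_rot: [3.141, 0.001, 2.092]
contact_force: [0.1, -0.1, 1.2]
opening: 0.0921
```

```bash
python3 - <<'E'
from cell import *
from h import *
o=[]
s=read_camera("side")[:,:,::-1]
b=cv2.resize(s[150:330,160:340],(580,580),interpolation=cv2.INTER_CUBIC)
cv2.imwrite("pics/s1.png",b);st=observe();print(st["tool_pos"],st["tool_rot"],st["contact_force"])
E
```

```text
[ 0.47294765 -0.21848876  0.18901951] [3.14049654e+00 1.89482646e-03 2.09222360e+00] [-0.2548925   0.04917806  0.91779276]
```

View pics/s1.png

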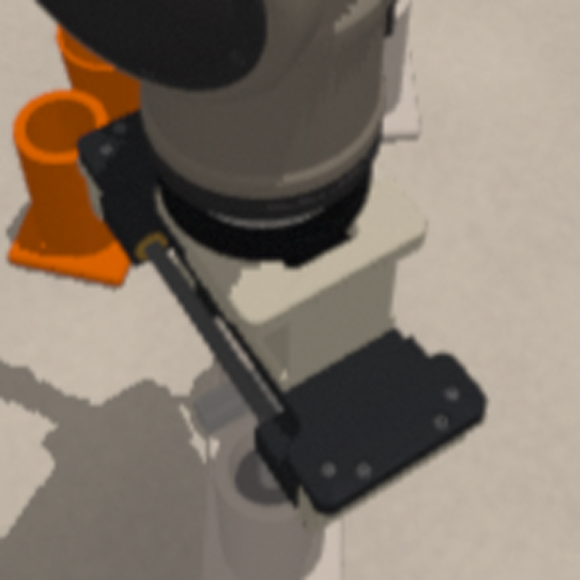

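The bar lies between the open fingers and is parallel to the pads, with its left end at about (222,405). I'll close gently, with 2 mm of y correction.

Request:
apply_moves(grip_force=15, increments=[{"grip":0.5,"linear":[0,-2,0],"turn":[0,0,0]},{"grip":0.3,"linear":[0,-2,0],"turn":[0,0,0]},{"grip":0.2,"linear":[0,-2,0],"turn":[0,0,0]},{"grip":0,"linear":[0,-2,0],"turn":[0,0,0]},{"grip":0,"linear":[0,-2,0],"turn":[0,0,0]},{"grip":0,"linear":[0,-2,0],"turn":[0,0,0]},{"grip":0,"linear":[0,-2,0],"turn":[0,0,0]},{"grip":0,"linear":[0,-2,0],"turn":[0,0,0]},{"grip":0,"linear":[0,-2,0],"turn":[0,0,0]},{"grip":0,"linear":[0,-2,0],"turn":[0,0,0]}])

```text
time: 3.95
tool_pos: [0.4723, -0.2203, 0.1877]
tool_rot: [3.142, -0.0, 2.092]
contact_force: [0.4, 0.9, 0.5]
opening: 0.0161
```

Request:
apply_moves(grip_force=30, increments=[{"grip":0,"linear":[0,0,0],"turn":[0,0,0]},{"grip":0,"linear":[0,0,0],"turn":[0,0,0]},{"grip":0,"linear":[0,0,0],"turn":[0,0,0]},{"grip":0,"linear":[0,0,0],"turn":[0,0,0]}])

```text
time: 4.35
tool_pos: [0.4723, -0.2204, 0.1877]
tool_rot: [3.142, 0.0, 2.092]
contact_force: [0.0, -1.0, 0.3]
opening: 0.0119
```

```bash
python3 - <<'E'
from cell import *
st=observe();print(st["opening"],st["contact_force"],st["torque"])
E
```

```text
0.01186886081467032 [ 0.02728424 -0.99668837  0.27957532] [-0.04985036 -0.0086227   0.01666006]
```

The grip measures 11.9 mm, matching the 12 mm bar. Now the clockwise turn, watching the moment.

Request:
apply_moves(increments=[{"grip":0,"linear":[0,0,0],"turn":[0,0,-0.7]},{"grip":0,"linear":[0,0,0],"turn":[0,0,-1.4]},{"grip":0,"linear":[0,0,0],"turn":[0,0,-2.1]},{"grip":0,"linear":[0,0,0],"turn":[0,0,-2.8]},{"grip":0,"linear":[0,0,0],"turn":[0,0,-3.5]},{"grip":0,"linear":[0,0,0],"turn":[0,0,-4.2]},{"grip":0,"linear":[0,0,0],"turn":[0,0,-4.9]},{"grip":0,"linear":[0,0,0],"turn":[0,0,-5.6]},{"grip":0,"linear":[0,0,0],"turn":[0,0,-6.3]},{"grip":0,"linear":[0,0,0],"turn":[0,0,-7]}])

```text
time: 5.35
tool_pos: [0.4724, -0.2205, 0.1878]
tool_rot: [3.141, 0.0, 1.356]
contact_force: [-0.0, -1.4, -0.3]
opening: 0.012
```

```bash
python3 - <<'E'
from cell import *
st=observe();print(st["opening"],st["contact_force"],st["torque"],st["qpos"])
E
```

```text
0.012047517792843226 [-0.00576999 -1.3512373  -0.29881021] [-0.19395905 -0.17294487  0.14830928] [-5.83652556e-01  3.70052546e-01  1.59570891e+00 -9.17203853e-05
  1.17540505e+00 -1.93985953e+00]
```

Request:
apply_moves(increments=[{"grip":0,"linear":[0,0,0],"turn":[0,0,-0.7]},{"grip":0,"linear":[0,0,0],"turn":[0,0,-1.4]},{"grip":0,"linear":[0,0,0],"turn":[0,0,-2.1]},{"grip":0,"linear":[0,0,0],"turn":[0,0,-2.8]},{"grip":0,"linear":[0,0,0],"turn":[0,0,-3.5]},{"grip":0,"linear":[0,0,0],"turn":[0,0,-4.2]},{"grip":0,"linear":[0,0,0],"turn":[0,0,-4.6]},{"grip":0,"linear":[0,0,0],"turn":[0,0,-5]},{"grip":0,"linear":[0,0,0],"turn":[0,0,-5]}])

```text
time: 6.25
tool_pos: [0.4724, -0.2205, 0.1878]
tool_rot: [3.141, 0.0, 0.835]
contact_force: [0.5, -1.3, -0.5]
opening: 0.0119
```

```bash
python3 - <<'E'
from cell import *
st=observe();print(st["opening"],st["contact_force"],st["torque"],st["qpos"])
E
```

```text
0.01186336786071055 [ 0.49708057 -1.31452744 -0.51443403] [-0.30962574 -0.12034382  0.12735297] [-5.83716999e-01  3.70064749e-01  1.59571198e+00 -2.03532877e-04
  1.17535048e+00 -1.41879398e+00]
```

Turned 72 degrees and the moment is still at the nut's friction. I'll go on in small steps.

Request:
apply_moves(increments=[{"grip":0,"linear":[0,0,0],"turn":[0,0,-0.3]},{"grip":0,"linear":[0,0,0],"turn":[0,0,-0.6]},{"grip":0,"linear":[0,0,0],"turn":[0,0,-0.6]}])

```text
time: 6.55
tool_pos: [0.4724, -0.2205, 0.1878]
tool_rot: [3.141, 0.0, 0.773]
contact_force: [0.0, -0.1, -0.4]
opening: 0.0116
```

```bash
python3 - <<'E'
from cell import *
st=observe();print(st["opening"],st["contact_force"],st["torque"],st["qpos"][-1])
E
```

```text
0.011603454436567528 [ 0.0367705  -0.09675662 -0.40063977] [-0.44920637 -0.15097441  0.07811436] -1.3570397692065816
```

Request:
apply_moves(increments=[{"grip":0,"linear":[0,0,0],"turn":[0,0,-0.3]},{"grip":0,"linear":[0,0,0],"turn":[0,0,-0.6]},{"grip":0,"linear":[0,0,0],"turn":[0,0,-0.6]}])

```text
time: 6.85
tool_pos: [0.4723, -0.2204, 0.1877]
tool_rot: [3.141, 0.0, 0.711]
contact_force: [0.1, -0.9, -0.8]
opening: 0.0118
```

```bash
python3 - <<'E'
from cell import *
from h import *
st=observe();print(st["opening"],st["contact_force"],st["torque"],st["qpos"][-1])
s=read_camera("side")[:,:,::-1]
b=cv2.resize(s[150:330,160:340],(580,580),interpolation=cv2.INTER_CUBIC)
cv2.imwrite("pics/s2.png",b)
E
```

```text
0.01183760839071244 [ 0.09350835 -0.88504428 -0.83483561] [-0.46257436 -0.1575831   0.11957682] -1.294566384167179
```

View pics/s2.png

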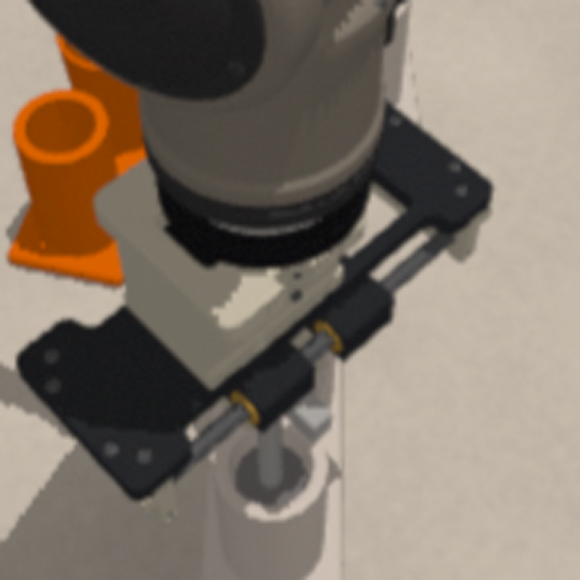

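Request:
apply_moves(increments=[{"grip":0,"linear":[0,0,0],"turn":[0,0,-0.3]},{"grip":0,"linear":[0,0,0],"turn":[0,0,-0.6]},{"grip":0,"linear":[0,0,0],"turn":[0,0,-0.6]}])

```text
time: 7.2
tool_pos: [0.4723, -0.2203, 0.1877]
tool_rot: [3.142, 0.0, 0.649]
contact_force: [0.1, -1.1, -0.9]
opening: 0.0117
```

```bash
python3 - <<'E'
from cell import *
st=observe();print(st["opening"],st["contact_force"],st["torque"],st["qpos"][-1])
E
```

```text
0.011729465181213919 [ 0.134899   -1.13040114 -0.86792362] [-0.31900885 -0.07796947  0.45438988] -1.2322334157568373
```

The moment jumped to 0.45 N m, so the stop is reached. I'll ease back 2 degrees (within the play), open, and rise.

Request:
apply_moves(increments=[{"grip":0,"linear":[0,0,0],"turn":[0,0,0.3]},{"grip":0.1,"linear":[0,0,0],"turn":[0,0,0.3]},{"grip":0.3,"linear":[0,0,0],"turn":[0,0,0.3]},{"grip":0.5,"linear":[0,0,0],"turn":[0,0,0.3]},{"grip":0.6,"linear":[0,0,0],"turn":[0,0,0.3]},{"grip":0.6,"linear":[0,0,0],"turn":[0,0,0.3]},{"grip":0.6,"linear":[0,0,0],"turn":[0,0,0.3]},{"grip":0.6,"linear":[0,0,0],"turn":[0,0,0.3]}])

```text
time: 8.0
tool_pos: [0.4723, -0.2203, 0.1877]
tool_rot: [-3.142, -0.0, 0.678]
contact_force: [0.5, 0.2, 0.4]
opening: 0.0531
```

Request:
apply_moves(increments=[{"grip":0.6,"linear":[0,0,15],"turn":[0,0,0]},{"grip":0.6,"linear":[0,0,40],"turn":[0,0,0]},{"grip":0.6,"linear":[0,0,80],"turn":[0,0,0]},{"grip":0.6,"linear":[0,0,120],"turn":[0,0,0]},{"grip":0.6,"linear":[-20,-45,120],"turn":[0,0,0]},{"grip":0.6,"linear":[-40,-90,120],"turn":[0,0,0]},{"grip":0.6,"linear":[-60,-135,120],"turn":[0,0,0]},{"grip":0.6,"linear":[-80,-180,120],"turn":[0,0,0]},{"grip":0.6,"linear":[-100,-225,120],"turn":[0,0,0]},{"grip":0.6,"linear":[-100,-225,120],"turn":[0,0,0]}])

```text
time: 9.0
tool_pos: [0.3691, -0.4501, 0.3065]
tool_rot: [-3.141, 0.002, 0.672]
contact_force: [0.6, 0.4, -0.1]
opening: 0.055
```

```bash
python3 - <<'E'
from cell import *
from h import *
t=np.ascontiguousarray(read_camera("top")[:,:,::-1]);s=np.ascontiguousarray(read_camera("side")[:,:,::-1])
cv2.imwrite("pics/t3r.png",t);cv2.imwrite("pics/s3r.png",s)
a=cv2.resize(t[120:240,130:385],None,fx=3,fy=3,interpolation=cv2.INTER_CUBIC)
b=cv2.resize(s[220:345,175:305],None,fx=3,fy=3,interpolation=cv2.INTER_CUBIC)
cv2.imwrite("pics/t3.png",a);cv2.imwrite("pics/s3.png",b)
E
```

```text
(no output)
```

View pics/t3.png

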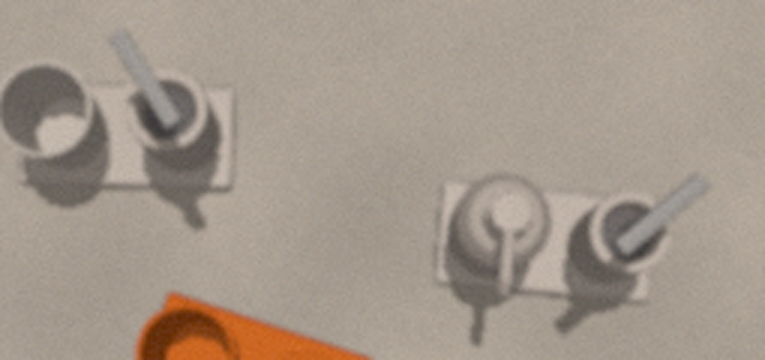

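View pics/s3.png

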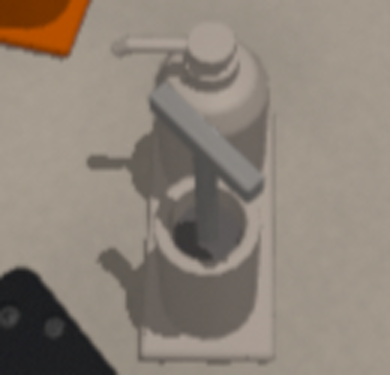

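The top view shows the key standing, its bar now running (620,248) to (703,182) in the crop. The tumbler's key looks unmoved. I'll measure both.

```bash
python3 - <<'E'
from h import *
t=cv2.imread("pics/t3r.png");s=cv2.imread("pics/s3r.png")
def ends(b):
    if np.linalg.norm(b[0]-b[1])<np.linalg.norm(b[1]-b[2]): return (b[0]+b[1])/2,(b[2]+b[3])/2
    return (b[1]+b[2])/2,(b[3]+b[0])/2
for nm,rt,rs in(("disp",(325,170,375,215),(218,240,270,292)),("tumb",(160,125,195,165),(255,100,297,125))):
    ct,bt,wt,_=bar(t,rt,115);cs,bs,ws,_=bar(s,rs,100)
    for c,b in(("top",bt),("side",bs)):
        e=[plane(c,p,.214) for p in ends(b)];d=e[0]-e[1]
        print(nm,c,(e[0]+e[1])/2,np.linalg.norm(d),np.degrees(np.arctan2(d[1],d[0]))%180)
    print(tri(ct,cs))
E
```

```text
disp top [ 0.4733861  -0.22017012  0.214     ] 0.06727220758496312 129.93782467601469
disp side [ 0.46973204 -0.22567551  0.214     ] 0.07509424412277108 131.8152600150862
(array([ 0.47373678, -0.22056189,  0.20567061]), np.float64(0.00042257809040969325))
tumb top [0.54884838 0.10355717 0.214     ] 0.06656889858822655 37.596661956487694
tumb side [0.54822931 0.08392898 0.214     ] 0.07619170655686856 33.19440031996373
(array([0.54778089, 0.10197836, 0.20997427]), np.float64(0.00038113068689012977))
```

The dispenser's bar went from about 30 to -50 degrees, so the key turned about 80 degrees. Its centre moved under 2 mm, and so did the tumbler's bar. The arm is clear of everything.

```bash
python3 - <<'E'
from cell import *
print(observe()["contact_force"]);print(hand_in())
E
```

```text
[0.08982701 0.40850003 0.45564623]
the job is handed in; nothing more can be done
None
```

I turned the soap dispenser's key clockwise until it hit the stop, let go, and moved the arm clear. The job is handed in at about 9 s; no verdict was given.

- **Lock:** the moment stayed near 0.12 N m through the turn, then jumped to 0.45 N m at 82.7 degrees of tool turn. By camera the key turned about 80 degrees. Allowing for the 7 degrees of play, that puts the nut at or near its stop, though I couldn't read the nut angle directly.
- **Dispenser's key:** it stands in the tube, looks upright (I didn't measure the tilt), and its bar centre is within 2 mm of its start by the top camera.
- **Tumbler's key:** I didn't touch it, and its bar centre is within 2 mm of its start by the top camera and by the two views combined.

**Checks that disagreed:**
- **Side view alone:** its mask picked up the bars' vertical faces or background. It put the tumbler's bar centre about 17 mm off and the bar 76 mm long instead of 70, so I discounted it.
- **Bar heights:** the two-view heights differed by 3 to 6 mm between the first and last looks.
- **Tumbler's bar angle:** it read about 2 degrees different in the top view and about 6 degrees different in the side view. I took this as measurement noise.

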